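# Screw down the loose flux jar and lower the tray's cover

## Task

One of the three flux jars in the tray has been left with its cap partly unscrewed, standing higher than the other two. Screw that cap clockwise until it is fully tight, without wrenching the jar round in its rubber seat, then close the tray's clear hinged cover, lowering it gently all the way down instead of letting it drop. Leave everything else where it is.

Things in the scene. Friction and masses are not known exactly. Their poses are not given: they have to be found in the camera images.
- tray: Grey tray fixed to the bench, 180 (x) by 280 (y) mm, walls 30 mm high, floor 4 mm thick. Origin: centre of its underside; z up, +x towards the cover's hinge, y along the row of jars. Three look-alike amber jars (52 mm wide, 46 mm black caps) in round rubber seats stand at x = -45 mm, y = -84, 0 and 84 mm, in any order; the loose-capped one may be any of them. Reels lie behind them.
- jar_b: One of the two closed jars, rigidly fixed, cap top 76 mm above the tray's underside. Origin: centre of its seat's underside, on the tray's floor.
- jar_c: The other closed jar, just the same.
- cap_top (a point): Centre of the top face of the loose cap, the one that stands higher: a ribbed black cylinder 46 mm in diameter, 22 mm tall, axis upright. Tight, this point lies 76 mm above the tray's underside; it starts 5 to 8.5 mm higher. The frame's yaw tells nothing about tightness. The jar's shoulder begins 2 mm below a tight cap and widens to 52 mm another 6 mm lower.
- cap: The loose cap itself; origin at the centre of its underside. It cannot come off. Turned clockwise (seen from above) it sinks 2 mm per radian; it starts 2.6 to 4.2 rad short of tight. The thread resists with a steady 0.1 N m; when tight the cap stops suddenly and the jar turns along with it. The height is too coarse a guide for the last of it: feel for the rise in torque.
- jar (a joint): How far the loose-capped jar is twisted in its rubber seat, rad: 0 at rest, positive clockwise from above. The seat is a torsion spring of 2 N m/rad that turns the jar back when let go. Thread friction alone winds it 0.05 rad; once the cap is tight it winds up with the gripper. More than 0.35 rad (0.7 N m) is wrenching.
- cover (a joint): Opening of the clear hinged hood (180 deep, 280 wide, 60 mm high, about 0.3 kg), rad: 0 closed on its stop, 1.45 open against its back stop, upright beyond the jars, as at the start. It stays open above about 1.2 rad; below that it falls shut if let go. Faster than 1.5 rad/s in the last 0.4 rad (0.3 m/s at the handle) is a slam; letting go within 2 mm of closed is gentle.
- cover_handle (a point): Grip point of the cover's handle, a black block jutting 42 mm straight out of the middle of its front wall, 26 mm wide (along the hinge line), 12 mm thick. The point is on its centre line, 26 mm out from the wall. Open, it points up and can be pinched across its width from above, and pivots between the fingers as the cover comes down. Closed, it is level, pointing to the tray's -x.
- cover_hinge (a point): Middle of the cover's hinge line, which runs along the tray's y axis, 90 mm behind the tray's centre and 32 mm above its underside. Closed, the handle's grip point lies 206 mm in front of this line (tray -x) and 30 mm above it (62 mm above the bench); it swings on that arc. About 1.6 N at the handle holds the nearly closed cover.
- solder_reel: Steel-grey reel of solder lying in the tray behind the jars, 48 mm wide, 18 mm high; a bystander to be left where it is; origin at the centre of its underside
- wick_reel: Copper-coloured reel of wick lying in the tray behind the jars, 44 mm wide, 10 mm high; a bystander to be left where it is; origin at the centre of its underside
- multimeter: Black multimeter lying on the bench to the right, 150 x 78 x 34 mm; a bystander to be left where it is; origin at the centre of its underside
- mouse: Black round computer mouse on the bench to the front right, 62 mm wide, 34 mm high; a bystander to be left where it is; origin at the centre of its underside
- driver: Screwdriver with a black handle lying on the bench in front of the tray, 160 mm long, 26 mm thick; a bystander to be left where it is; origin at the centre of its underside
- tip_tin: Flat round aluminium tin on the bench to the left, 60 mm wide, 22 mm high; a bystander to be left where it is; origin at the centre of its underside
- board: Dark green circuit board lying on the bench to the front left, 90 x 60 x 6 mm; a bystander to be left where it is; origin at the centre of its underside
Mind the look-alikes: they are no part of the job. What is shaped like the part that bears cap_top but pink, purple or yellow is not meant.

How it is judged:
By the outcome, as a careful person would: the job done as asked, in the order asked, and still so for the second after the job is handed in, with the robot touching nothing.
It also fails if it takes over 72 s, if anything falls off the work surface, if the arm or the gripper's body presses on something with over 40 N, if the wrist force passes 120 N, or if a joint passes its speed limit or range.

## Robot

A 6-joint arm with a two-finger parallel gripper is mounted at the origin on the work surface. World frame = base frame: x ahead of the robot, y to its left, z up, the work surface at z = 0. Lengths are in m, angles in rad, forces in N, time in s.
With the tool pointing down it reaches from about 0.35 to 0.775 m from the base axis. Payload 7.3 kg.
Tool frame: the origin (TCP) lies at the very end of the fingers, on their centre line; the grasp point (between the pads) lies 19 mm behind it; z points along the fingers, y is the line along which they close (so a half turn about z gives the same grasp; the last joint's range is limited). The gripper opens to 92 mm and grips with 3 to 60 N. Pads are 19 mm wide; open, the fingers measure 130 mm over their backs; the gripper's body (75 mm by 190 mm) begins 47 mm behind the grasp point.
Start: joints at [1.012, 0.342, 1.524, -0, 1.275, -0.146], TCP at [0.211, 0.481, 0.227] pointing down, gripper open.
Joint ranges: [-2.53, 2.53], [-0.77, 2.02], [0.04, 2.7], [-1, 4.14], [0.28, 2.66], [-3.11, 3.11]. Speed limits (rad/s): [2.57, 2.57, 3.14, 3.14, 3.14, 3.14].

## Interface

Orientations are given as [roll, pitch, yaw] about the fixed x, y, z axes, in that order (R = Rz(yaw) Ry(pitch) Rx(roll)).
In Python, from cell import * gives the robot as it stands.
- The arm moves only by the tool step_arm, never from a script. Its argument "commands" is a list of rows, each a list of 7 numbers: the opening, from 0 (shut) to 1 (fully open), then the shift along the world's x, y, z in cm, then the turn, a rotation vector about the world's x, y, z in rad. A call has 1 to 5 rows; each row is the pose to reach, as a shift and turn from the pose commanded when the call began; what a row does not reach only later rows make up. A row lasts 1/12 s, in which the tool goes at most 41.7 mm and 7.16 degrees, less where a joint would pass 70% of its speed; a pose out of reach is approached as far as the arm can. A call with a gripper value outside its range is refused whole. The fingers move at their own pace and stop on an object; "grip_force" is the grip in N (left out, the last holds). Time passes only in rows, so rows that repeat a pose let the fingers close. It gives the time, the measured TCP pose, the force, the opening and the grip force at its end, in the units of the state.
- observe(): the state, without advancing time (a new reading comes with each control period).
- read_camera(name): name is "scene" or "top" or "wrist"; returns the picture (384x512x3 uint8, red, green, blue); there is no depth.
- camera_model(name): a dict with "vfov" (degrees; the focal length in pixels is half the picture's height over the tangent of half this angle, whatever the lens; pixels are square), "cx", "cy" (the principal point, pixels), "world_to_cam" (4x4, takes a point from world to camera coordinates). Camera axes: x right, y up, looking along -z (the intrinsics and any distortion apply to the point x, -y, -z); pixel columns grow to the right and rows downward; lengths in m; the calibration is good to about 2 mm. A picture is of the moment at which its call begins: read the wrist's pose just before it. camera_model takes no time and is no camera call; for the wrist camera it gives the pose at the moment of the call.
- hand_in(): hands the job in; it is judged then, once.
The state is a dict: "time": time; "qpos": joint angles; "qvel": joint speeds; "joint_efforts": joint torques, N m; "tool_pos": TCP position; "tool_rot": TCP orientation; "contact_force": force on the tool from outside, world axes, zero at the start; "torque": the same for the moment, N m; "opening": finger opening in m; "grip_force": force on a finger pad.
Only numpy, scipy, OpenCV 4.12 (cv2) and the standard library are available. Lean on these libraries where they do the work, as an engineer would, in place of code of your own. Each camera call takes 0.05 s, during which the arm holds its last target. There are 200 camera calls.

## Working session

There is one attempt and no reset: what is moved stays moved. The work goes in short steps, Python scripts to look and compute and a tool call to move; the robot and the scene stay as the last step left them, time stands still between calls to the robot, and variables do not carry over. Pictures are saved under pics/ and viewed, at most 10 in all, crops included, and the job is handed in when it is done.

Besides the shell and the picture viewer there is one more tool, called after "Emit:" by a JSON object that holds its "fn" and its "kwargs", one argument or row to a line. step_arm: Moves the arm, as the interface text tells. Its arguments: {"type":"object","properties":{"commands":{"type":"array"},"grip_force":{"type":"number"}},"required":["commands"]}

```bash
mkdir -p pics; ls; python3 - <<'E'
from cell import *
import cv2,numpy as np
for n in ("scene","top"):
    im=read_camera(n); cv2.imwrite(f"pics/{n}0.png",im[:,:,::-1]); m=camera_model(n); print(n,m)
s=observe(); print(s)
E
```

```text
pics
scene {'vfov': 56.21997196495661, 'cx': 247.3881349414431, 'cy': 190.8701427309956, 'world_to_cam': array([[-0.98916744,  0.14672145,  0.00453835,  0.48690455],
       [-0.12683007, -0.86981198,  0.47680316,  0.03878039],
       [ 0.07390476,  0.47106256,  0.87899838, -1.16327321],
       [ 0.        ,  0.        ,  0.        ,  1.        ]])}
top {'vfov': 48.3070066283892, 'cx': 253.90284866366673, 'cy': 192.49892752966178, 'world_to_cam': array([[ 2.24864345e-02, -9.99742829e-01,  2.93861160e-03,
        -1.45143056e-02],
       [ 9.91688915e-01,  2.26775388e-02,  1.26644486e-01,
        -4.92259241e-01],
       [-1.26678558e-01,  6.64056005e-05,  9.91943818e-01,
        -1.19424985e+00],
       [ 0.00000000e+00,  0.00000000e+00,  0.00000000e+00,
         1.00000000e+00]])}
{'time': 0.1, 'qpos': array([ 1.01197489e+00,  3.42666023e-01,  1.52488508e+00,  3.22010462e-05,
        1.27542197e+00, -1.46006959e-01]), 'qvel': array([ 0.00093977,  0.00075504, -0.0025483 ,  0.00134788,  0.00061956,
       -0.00108933]), 'joint_efforts': array([ 1.43978134e-03, -4.32006454e+01, -2.44693547e+01,  7.19248247e-02,
        5.26119035e-02, -8.84690721e-07]), 'tool_pos': array([0.21040954, 0.48060745, 0.22612044]), 'tool_rot': array([-3.14023140e+00, -2.31301767e-04,  2.72876862e+00]), 'contact_force': array([-0.26057743, -0.46793789,  0.5085815 ]), 'torque': array([-2.06924986e-02, -7.57131141e-05, -5.96761269e-03]), 'grip_force': 0.0, 'opening': 0.09131668386651015}
```

View pics/scene0.png

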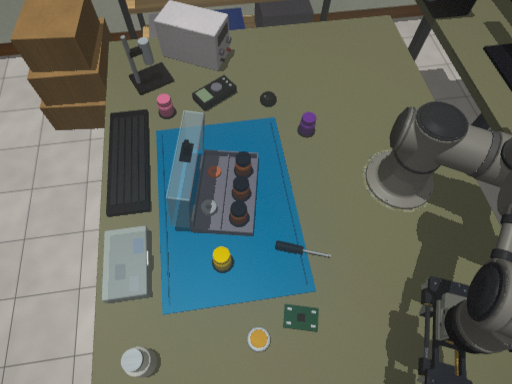

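View pics/top0.png

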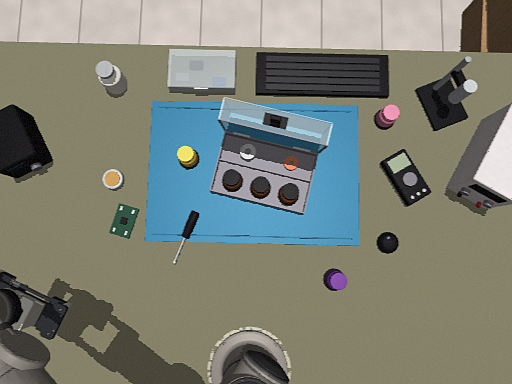

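The scene view shows three amber jars with black caps at (244,160), (241,185), (238,211). In the top view they are at (232,180), (260,187), (289,194). The cover stands open behind them with its handle at (186,152) in scene and (276,121) in top. The pink, purple and yellow jars are decoys.

```bash
cat > h.py <<'E'
from cell import *
import cv2,numpy as np
def ray(n,uv,m=None,h=384):
    m=m or camera_model(n); f=h/2/np.tan(np.radians(m["vfov"])/2)
    W=m["world_to_cam"]; R=W[:3,:3]; C=-R.T@W[:3,3]
    uv=np.atleast_2d(uv).astype(float)
    d=np.c_[(uv[:,0]-m["cx"])/f,-(uv[:,1]-m["cy"])/f,-np.ones(len(uv))]@R
    return C,d
def onplane(n,uv,z,m=None):
    C,d=ray(n,uv,m); return C+d*((z-C[2])/d[:,2])[:,None]
def proj(n,P,m=None):
    m=m or camera_model(n); f=192/np.tan(np.radians(m["vfov"])/2); W=m["world_to_cam"]
    p=np.atleast_2d(P)@W[:3,:3].T+W[:3,3]
    return np.c_[m["cx"]+f*p[:,0]/-p[:,2], m["cy"]-f*p[:,1]/-p[:,2]]
def dark(im,roi,t=60,amin=80):
    x0,y0,x1,y1=roi; g=im[y0:y1,x0:x1].max(2)
    k=(g<t).astype(np.uint8); n,l,s,c=cv2.connectedComponentsWithStats(k)
    return [(c[i]+[x0,y0],s[i]) for i in range(1,n) if s[i,4]>=amin]
E
python3 - <<'E'
from h import *
for n in("scene","top","wrist"):
    m=camera_model(n);W=m["world_to_cam"];print(n,m.keys(),(-W[:3,:3].T@W[:3,3]).round(3), (-W[2,:3]).round(2), m['vfov'])
im=cv2.imread("pics/top0.png")
for c,s in dark(im,(205,160,312,215),50,60): print(c.round(1),s,onplane("top",c,.078).round(4))
c=[[211,193],[304,213],[222,134]]; print(onplane("top",c,.03).round(3))
for c,s in dark(im,(255,105,300,135),50,30): print(c.round(1),s,onplane("top",c,.3).round(4))
ic=cv2.resize(im[90:220,200:345],None,fx=5,fy=4.5,interpolation=2);cv2.imwrite("pics/c1.png",ic)
E
```

```text
scene dict_keys(['vfov', 'cx', 'cy', 'world_to_cam']) [0.573 0.51  1.002] [-0.07 -0.47 -0.88] 56.21997196495661
top dict_keys(['vfov', 'cx', 'cy', 'world_to_cam']) [ 0.337 -0.003  1.247] [ 0.13 -0.   -0.99] 48.3070066283892
wrist dict_keys(['vfov', 'cx', 'cy', 'world_to_cam']) [0.141 0.512 0.384] [ 0.26 -0.11 -0.96] 67.44562075477222
[234.4 184.9] [18 11 20 21 86] [[0.5065 0.0509 0.078 ]]
[259.4 194.5] [46 28 19 11 64] [[ 0.4813 -0.0186  0.078 ]]
[286.2 199.9] [73 29 20 17 80] [[ 0.4681 -0.0925  0.078 ]]
[[ 0.488  0.119  0.03 ]
 [ 0.437 -0.147  0.03 ]
 [ 0.662  0.094  0.03 ]]
[275.1 121. ] [ 14   9  13  14 115] [[ 0.6235 -0.0478  0.3   ]]
```

View pics/c1.png

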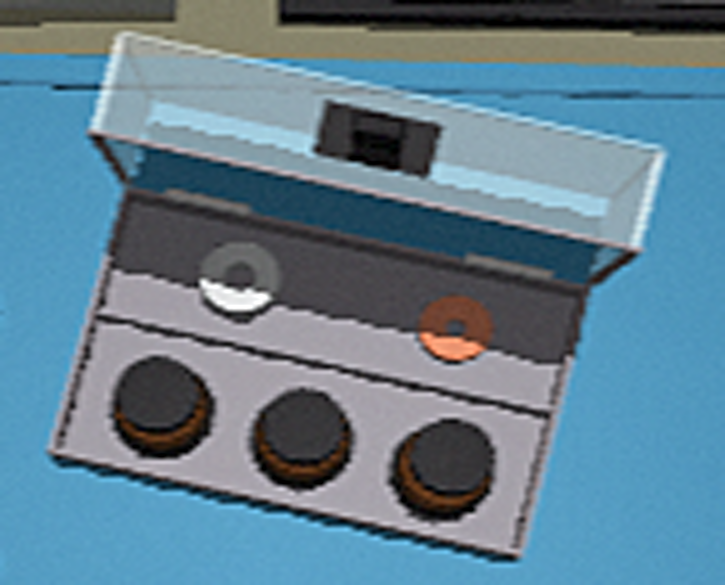

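The crop shows the cap tops at about (231.6,177.8), (260.6,186.2) and (290.4,192.2) in top-view pixels. The candidates for the loose cap are these three black caps. The pink (388,116), purple (335,280) and yellow (187,157) jars are excluded by colour. The heights need a closer wrist view.

```bash
python3 - <<'E'
from h import *
P=onplane("top",[[231.6,177.8],[260.6,186.2],[290.4,192.2]],.078); print(P.round(4))
d=P[0]-P[2]; print("y-axis yaw",np.arctan2(-d[0],d[1]),np.linalg.norm(d))
c=[[210,191.1],[304,214]]; A=onplane("top",c,.03); print(A.round(4),np.arctan2(-(A[0]-A[1])[0],(A[0]-A[1])[1]))
E
```

```text
[[ 0.526   0.0592  0.078 ]
 [ 0.5044 -0.0214  0.078 ]
 [ 0.4896 -0.1038  0.078 ]]
y-axis yaw -0.2197843323746796 0.1670247062140486
[[ 0.4938  0.1225  0.03  ]
 [ 0.4342 -0.1474  0.03  ]] -0.2174052297033081
```

Emit:
{"fn": "step_arm", "kwargs": {
  "commands": [
    [0.7,4,-4,0,0,0,0],
    [0.7,6,-8,0,0,0,0],
    [0.7,8,-12,0,0,0,0],
    [0.7,10,-16,0,0,0,0],
    [0.7,12,-20,0,0,0,0]
  ]
}}

```text
time: 0.52
tool_pos: [0.3189, 0.3028, 0.2264]
tool_rot: [-3.141, -0.0, 2.73]
contact_force: [1.3, -0.2, 0.0]
opening: 0.0658
grip_force: 0.0
```

Emit:
{"fn": "step_arm", "kwargs": {
  "commands": [
    [0.7,2,-4,0,0,0,0],
    [0.7,4,-8,0,0,0,0],
    [0.7,6,-12,0,0,0,0],
    [0.7,8,-16,0,0,0,0],
    [0.7,10,-20,0,0,0,0]
  ]
}}

```text
time: 0.93
tool_pos: [0.4121, 0.1163, 0.2267]
tool_rot: [3.142, -0.0, 2.729]
contact_force: [1.9, 0.6, 0.8]
opening: 0.0643
grip_force: 0.0
```

Emit:
{"fn": "step_arm", "kwargs": {
  "commands": [
    [0.7,0,-4,0,0,0,0],
    [0.7,0,-6,0,0,0,0],
    [0.7,0,-6,0,0,0,0],
    [0.7,0,-6,0,0,0,0]
  ]
}}

```text
time: 1.27
tool_pos: [0.4117, 0.0574, 0.2265]
tool_rot: [3.141, -0.001, 2.726]
contact_force: [-0.2, -0.3, -0.4]
opening: 0.0641
grip_force: 0.0
```

```bash
python3 - <<'E'
from h import *
import pickle
s=observe();m=camera_model("wrist");im=read_camera("wrist");print(s["tool_pos"],s["qpos"].round(2))
cv2.imwrite("pics/w1.png",im[:,:,::-1]);pickle.dump(m,open("w1.pkl","wb"))
E
```

```text
[0.41174395 0.05743434 0.22652331] [-0.05  0.14  1.8   0.    1.2  -1.2 ]
```

Emit:
{"fn": "step_arm", "kwargs": {
  "commands": [
    [0.7,0,-4,0,0,0,0],
    [0.7,0,-8,0,0,0,0],
    [0.7,0,-12,0,0,0,0],
    [0.7,0,-12,0,0,0,0],
    [0.7,0,-12,0,0,0,0]
  ]
}}

```text
time: 1.73
tool_pos: [0.412, -0.0622, 0.2266]
tool_rot: [3.141, -0.0, 2.726]
contact_force: [0.5, 0.6, -0.6]
opening: 0.0642
grip_force: 0.0
```

```bash
python3 - <<'E'
from h import *
import pickle
s=observe();m=camera_model("wrist");im=read_camera("wrist");print(s["tool_pos"],s["qpos"].round(2))
cv2.imwrite("pics/w2.png",im[:,:,::-1]);pickle.dump(m,open("w2.pkl","wb"))
a=np.vstack([cv2.imread("pics/w1.png"),cv2.imread("pics/w2.png")]);cv2.imwrite("pics/w12.png",cv2.resize(a,(400,600)) if 0 else np.hstack([cv2.resize(cv2.imread(f"pics/w{i}.png"),(400,300)) for i in(1,2)]))
E
```

```text
[ 0.41197916 -0.06216055  0.22659818] [-0.33  0.14  1.79  0.    1.21 -1.49]
```

View pics/w12.png

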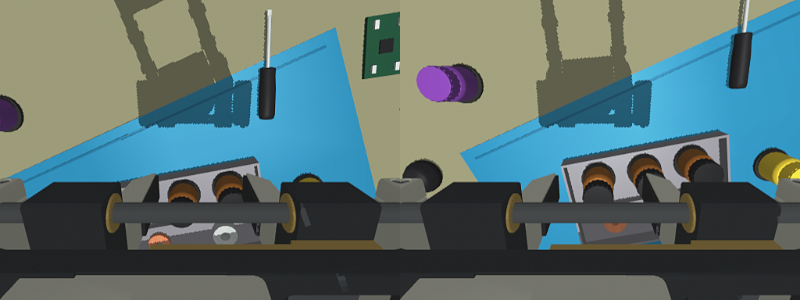

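Seen from the robot side, the jars sit partly behind the gripper rod. In view 2 (right half), they are at about (598,180), (643,172) and (700,165). I'll look closer at view 2.

```bash
python3 - <<'E'
from h import *
a=cv2.imread("pics/w2.png")[160:280,190:430]; cv2.imwrite("pics/w2c.png",cv2.resize(cv2.convertScaleAbs(a,alpha=1.6,beta=10),None,fx=3.3,fy=3.3,interpolation=2))
E
```

```text
(no output)
```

View pics/w2c.png

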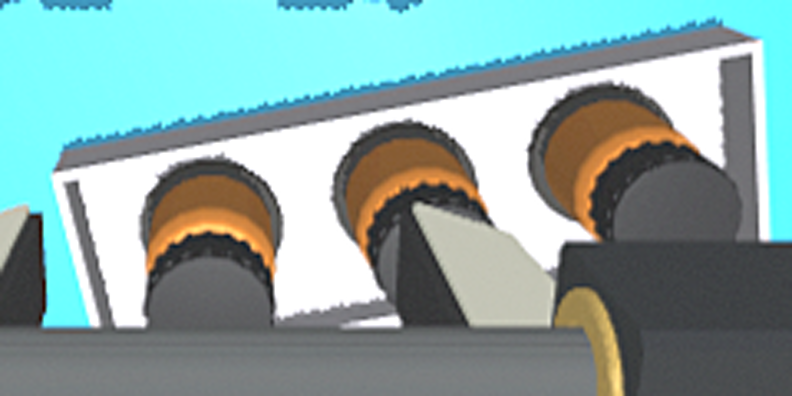

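```bash
cat >> h.py <<'E'
def tray(A,B):  # front left(+y), front right(-y) top corners at z=.03
    d=(A-B)[:2]; yaw=np.arctan2(-d[0],d[1]); ex=np.array([np.cos(yaw),np.sin(yaw)]); ey=np.array([-ex[1],ex[0]])
    o=((A+B)/2)[:2]+.09*ex; return o,yaw,ex,ey
E
python3 - <<'E'
from h import *
import pickle
m=pickle.load(open("w2.pkl","rb"))
px=lambda p:np.array(p)/3.3+[190,160]
C=onplane("wrist",px([[762,40],[55,172]]),.03,m); o,yaw,ex,ey=tray(C[0],C[1]); print(o,yaw,np.linalg.norm(C[0]-C[1]))
At=onplane("top",[[210,191.1],[304,214]],.03); print("top",tray(At[0],At[1])[:2],np.linalg.norm(At[0]-At[1]))
t=np.linspace(0,2*np.pi,361)
for y in(-.084,0,.084):
  c=o-.045*ex+y*ey
  for z in(.054,.076,.083):
    P=np.c_[c+.023*np.c_[np.cos(t),np.sin(t)],np.full(361,z)]
    q=(proj("wrist",P,m)-[190,160])*3.3; i=q[:,1].argmin(); print(y,z,q[i].round(0),"xrange",q[:,0].min().round(),q[:,0].max().round())
  P=np.c_[c+.026*np.c_[np.cos(t),np.sin(t)],np.full(361,.004)];q=(proj("wrist",P,m)-[190,160])*3.3;print("seat",q[q[:,1].argmin()].round())
E
```

```text
[ 0.55542255 -0.02828498] -0.2207453106447988 0.2775740784344955
top (array([ 0.55186314, -0.03184407]), np.float64(-0.2174052297033081)) 0.276431552553757
-0.084 0.054 [212. 221.] xrange 152.0 272.0
-0.084 0.076 [211. 246.] xrange 148.0 275.0
-0.084 0.083 [211. 254.] xrange 146.0 276.0
seat [213. 167.]
0 0.054 [434. 180.] xrange 369.0 491.0
0 0.076 [447. 203.] xrange 378.0 508.0
0 0.083 [452. 211.] xrange 381.0 513.0
seat [409. 131.]
0.084 0.054 [661. 139.] xrange 591.0 715.0
0.084 0.076 [690. 159.] xrange 615.0 747.0
0.084 0.083 [700. 166.] xrange 623.0 758.0
seat [609.  94.]
```

The right jar in world terms (tray y = -84) looks to stand 6 mm high relative to its seat. I'll confirm from a clearer viewpoint.

Emit:
{"fn": "step_arm", "kwargs": {
  "commands": [
    [0.7,4,0,0,0,0,0],
    [0.7,7,0,0,0,0,0],
    [0.7,7,0,0,0,0,0],
    [0.7,7,0,0,0,0,0]
  ]
}}

```text
time: 2.12
tool_pos: [0.4825, -0.0592, 0.226]
tool_rot: [3.141, -0.002, 2.733]
contact_force: [-1.5, 0.8, 0.4]
opening: 0.064
grip_force: 0.0
```

```bash
python3 - <<'E'
from h import *
import pickle
s=observe();m=camera_model("wrist");im=read_camera("wrist");print(s["tool_pos"],s["qpos"].round(2))
cv2.imwrite("pics/w3.png",im[:,:,::-1]);pickle.dump(m,open("w3.pkl","wb"))
a=im[90:250,180:440,::-1]; cv2.imwrite("pics/w3c.png",cv2.resize(cv2.convertScaleAbs(a,alpha=1.6,beta=10),None,fx=3,fy=3,interpolation=2))
E
```

```text
[ 0.48251777 -0.05924461  0.22604372] [-0.28  0.27  1.63  0.    1.24 -1.44]
```

View pics/w3c.png

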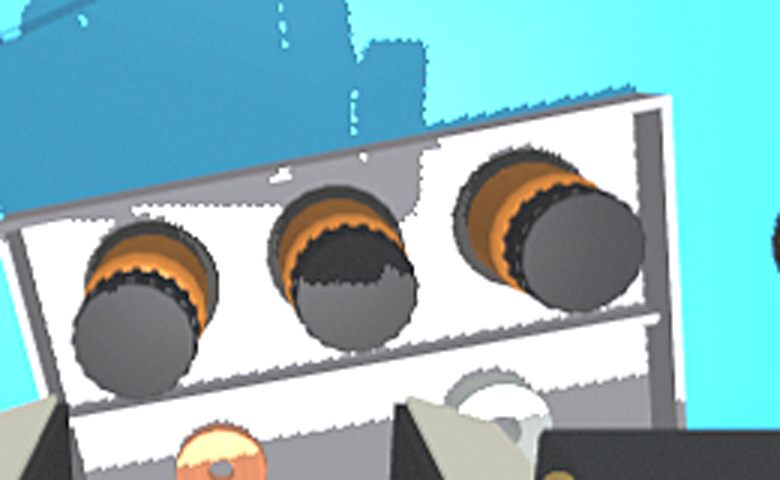

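```bash
python3 - <<'E'
from h import *
import pickle
m=pickle.load(open("w3.pkl","rb"))
px=lambda p:np.array(p)/3.+[180,90]
C=onplane("wrist",px([[671,97],[3,217]]),.03,m); o,yaw,ex,ey=tray(C[0],C[1]); print(o,yaw,np.linalg.norm(C[0]-C[1]))
obs={-.084:[135,341],0:[357,291],.084:[583,250]}
for y in obs:
  c=o-.045*ex+y*ey
  for z in(.076,.083):
    q=(proj("wrist",[*c,z],m)-[180,90])*3; print(y,z,q.round(0),obs[y],"diam",(q*0+3*.046*288/(m["world_to_cam"]@[*c,z,1])[2]*-1)[0,0].round(1))
  print(onplane("wrist",px(obs[y]),.076,m).round(4))
E
```

```text
[ 0.55502103 -0.02781096] -0.23108617776498408 0.2745726048469893
-0.084 0.076 [[140. 331.]] [135, 341] diam 122.8
-0.084 0.083 [[138. 337.]] [135, 341] diam 125.4
[[ 0.4947 -0.1026  0.076 ]]
0 0.076 [[362. 293.]] [357, 291] diam 124.4
0 0.083 [[365. 299.]] [357, 291] diam 127.0
[[ 0.5096 -0.0189  0.076 ]]
0.084 0.076 [[590. 254.]] [583, 250] diam 126.0
0.084 0.083 [[598. 259.]] [583, 250] diam 128.8
[[0.5279 0.0624 0.076 ]]
```

The right jar, at tray y = -84 and world ≈ (.492, -.102), is the raised one. Its cap is larger than predicted and the collinearity check agrees. In the crop its cap is at (135,341). Next is the approach.

Emit:
{"fn": "step_arm", "kwargs": {
  "commands": [
    [0.7,1,-2,0,0,0,0.12],
    [0.7,1,-4.3,0,0,0,0.24],
    [0.7,1,-4.3,0,0,0,0.36],
    [0.7,1,-4.3,0,0,0,0.48],
    [0.7,1,-4.3,0,0,0,0.6]
  ]
}}

```text
time: 2.58
tool_pos: [0.4908, -0.1037, 0.2269]
tool_rot: [3.141, -0.001, -2.948]
contact_force: [0.0, 0.4, -0.7]
opening: 0.0641
grip_force: 0.0
```

Emit:
{"fn": "step_arm", "kwargs": {
  "commands": [
    [0.7,0,0,-1,0,0,0.12],
    [0.7,0,0,-2,0,0,0.24],
    [0.7,0,0,-4,0,0,0.36],
    [0.7,0,0,-6,0,0,0.48],
    [0.7,0,0,-8,0,0,0.6]
  ]
}}

```text
time: 3.0
tool_pos: [0.491, -0.1033, 0.1465]
tool_rot: [-3.142, 0.0, -2.347]
contact_force: [-0.0, -0.1, 0.0]
opening: 0.0644
grip_force: 0.0
```

Emit:
{"fn": "step_arm", "kwargs": {
  "commands": [
    [0.7,0,0,-1,0,0,0.12],
    [0.7,0,0,-2,0,0,0.17],
    [0.7,0,0,-2,0,0,0.17],
    [0.7,0,0,-2,0,0,0.17]
  ]
}}

```text
time: 3.33
tool_pos: [0.4911, -0.1037, 0.1269]
tool_rot: [3.14, -0.0, -2.185]
contact_force: [-0.2, -0.4, 0.4]
opening: 0.064
grip_force: 0.0
```

```bash
python3 - <<'E'
from h import *
s=observe();print(s["tool_pos"],s["tool_rot"],s["qpos"].round(2),s["opening"],s["torque"])
T=read_camera("scene");cv2.imwrite("pics/s4.png",T[:,:,::-1])
im=read_camera("wrist")[:,:,::-1]; a=np.hstack([cv2.resize(im,(400,300)),cv2.resize(T[110:290,190:430,::-1],(400,300))]); cv2.imwrite("pics/w4.png",a)
E
```

```text
[ 0.49107701 -0.10365969  0.1269115 ] [ 3.14033324e+00 -2.02509785e-04 -2.18521415e+00] [-0.36  0.41  1.73  0.    1.01 -2.89] 0.06399274463215904 [0.03920546 0.11390887 0.02215089]
```

View pics/w4.png

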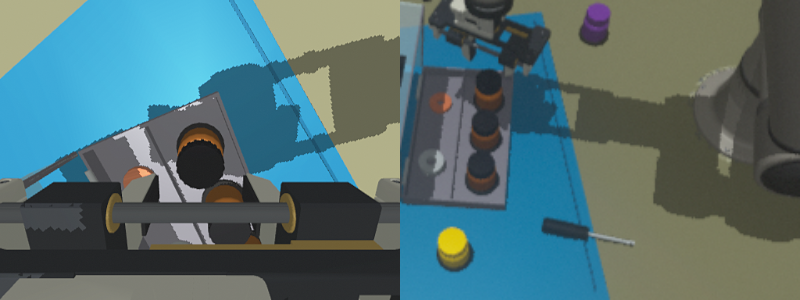

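```bash
python3 - <<'E'
from h import *
t=observe()["tool_pos"]
P=[t,[t[0],t[1],.082],[.492,-.102,.082]]
for n in("wrist","scene"): print(n,proj(n,P).round(1))
m=camera_model("wrist")
im=cv2.imread("pics/w4.png"); print(onplane("wrist",[[200/400*512,168/300*384],[225/400*512,200/300*384]],.082,m).round(4))
a=cv2.resize(read_camera("wrist")[90:290,150:390,::-1],None,fx=3,fy=3,interpolation=2);cv2.imwrite("pics/w5.png",cv2.convertScaleAbs(a,alpha=2,beta=10))
E
```

```text
wrist [[255.4 237.7]
 [255.7 211.1]
 [257.4 213.4]]
scene [[242.5 147.6]
 [242.6 156.3]
 [242.7 156.9]]
[[ 0.4936 -0.1016  0.082 ]
 [ 0.4929 -0.0588  0.082 ]]
```

View pics/w5.png

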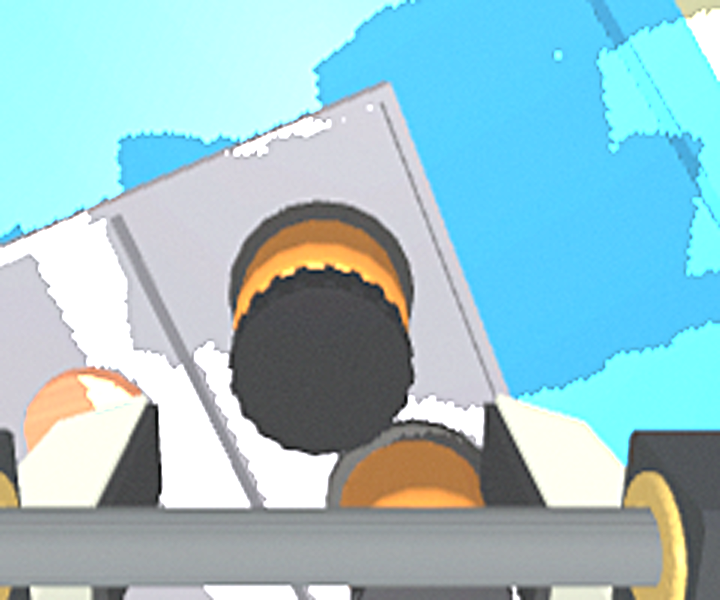

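The cap shows at (257,212), between the finger lines, and matches the chosen position to within about 1.5 mm. Now I descend and grip lightly.

Emit:
{"fn": "step_arm", "kwargs": {
  "commands": [
    [0.7,0.1,0.15,-2,0,0,0],
    [0.7,0.1,0.15,-4,0,0,0],
    [0.7,0.1,0.15,-5.5,0,0,0],
    [0.7,0.1,0.15,-6.5,0,0,0],
    [0.7,0.1,0.15,-6.5,0,0,0]
  ]
}}

```text
time: 3.9
tool_pos: [0.492, -0.1028, 0.0605]
tool_rot: [3.139, -0.001, -2.185]
contact_force: [-0.5, -0.5, -0.6]
opening: 0.0645
grip_force: 0.0
```

Emit:
{"fn": "step_arm", "kwargs": {
  "commands": [
    [0.45,0,0,0,0,0,0],
    [0.4,0,0,0,0,0,0],
    [0.4,0,0,0,0,0,0],
    [0.4,0,0,0,0,0,0],
    [0.4,0,0,0,0,0,0]
  ],
  "grip_force": 15
}}

```text
time: 4.32
tool_pos: [0.493, -0.1032, 0.0625]
tool_rot: [-3.141, 0.0, -2.184]
contact_force: [-1.7, 1.7, 3.8]
opening: 0.0453
grip_force: 15.0
```

```bash
python3 -c "
from h import *
s=observe();print(s)"
```

```text
{'time': 4.3167, 'qpos': array([-3.58664369e-01,  5.02306336e-01,  1.79124559e+00,  2.96998354e-04,
        8.47279814e-01, -2.88679899e+00]), 'qvel': array([-4.34833866e-05,  6.88704976e-04, -4.85227745e-04,  5.58302089e-04,
       -2.25307578e-03, -3.09976616e-03]), 'joint_efforts': array([-5.99747412e-01, -4.27298427e+01, -1.79014009e+01, -2.57232059e-01,
       -5.81035316e-01,  6.22670195e-04]), 'tool_pos': array([ 0.4930489 , -0.10316596,  0.06252828]), 'tool_rot': array([-3.14091247e+00,  4.07333473e-04, -2.18445076e+00]), 'contact_force': array([-1.66183174,  1.65283574,  3.75126281]), 'torque': array([0.3147632 , 0.2969027 , 0.02581253]), 'grip_force': 15.00108852982521, 'opening': 0.04529913354432873}
```

Emit:
{"fn": "step_arm", "kwargs": {
  "commands": [
    [0.4,0,0,-0.03,0,0,-0.12],
    [0.4,0,0,-0.05,0,0,-0.24],
    [0.4,0,0,-0.08,0,0,-0.36],
    [0.4,0,0,-0.1,0,0,-0.48],
    [0.4,0,0,-0.12,0,0,-0.6]
  ]
}}

```text
time: 4.73
tool_pos: [0.4929, -0.103, 0.0613]
tool_rot: [-3.141, 0.001, -2.79]
contact_force: [-2.2, 3.3, 5.5]
opening: 0.0456
grip_force: 15.0
```

```bash
cat > st.py <<'E'
from cell import *
s=observe();print(s["time"],s["qpos"][5].round(3),s["tool_rot"][2].round(3),s["tool_pos"].round(4),"tq",s["torque"].round(3),"j6",s["joint_efforts"][5].round(3),s["contact_force"].round(1),s["opening"].round(4),round(s["grip_force"],1))
E
python3 st.py
```

```text
Traceback (most recent call last):
  File "st.py", line 2, in <module>
    s=observe();print(s["time"],s["qpos"][5].round(3),s["tool_rot"][2].round(3),s["tool_pos"].round(4),"tq",s["torque"].round(3),"j6",s["joint_efforts"][5].round(3),s["contact_force"].round(1),s["opening"].round(4),round(s["grip_force"],1))
                                                                                                                                                                                                 ^^^^^^^^^^^^^^^^^^
AttributeError: 'float' object has no attribute 'round'
```

Emit:
{"fn": "step_arm", "kwargs": {
  "commands": [
    [0.4,0,0,-0.03,0,0,-0.12],
    [0.4,0,0,-0.05,0,0,-0.24],
    [0.4,0,0,-0.08,0,0,-0.36],
    [0.4,0,0,-0.1,0,0,-0.48],
    [0.4,0,0,-0.12,0,0,-0.6]
  ]
}}

```text
time: 5.15
tool_pos: [0.4928, -0.1028, 0.0601]
tool_rot: [3.141, 0.0, 2.893]
contact_force: [-2.3, 3.6, 6.4]
opening: 0.0458
grip_force: 15.0
```

```bash
python3 st.py
```

```text
Traceback (most recent call last):
  File "st.py", line 2, in <module>
    s=observe();print(s["time"],s["qpos"][5].round(3),s["tool_rot"][2].round(3),s["tool_pos"].round(4),"tq",s["torque"].round(3),"j6",s["joint_efforts"][5].round(3),s["contact_force"].round(1),s["opening"].round(4),round(s["grip_force"],1))
                                                                                                                                                                                                 ^^^^^^^^^^^^^^^^^^
AttributeError: 'float' object has no attribute 'round'
```

```bash
sed -i 's/s\["opening"\].round(4)/round(s["opening"],4)/' st.py; python3 st.py
```

```text
5.15 -1.681 2.893 [ 0.4928 -0.1028  0.0601] tq [0.507 0.392 0.107] j6 -1.814 [-2.3  3.6  6.4] 0.0458 15.0
```

Emit:
{"fn": "step_arm", "kwargs": {
  "commands": [
    [0.4,0,0,-0.03,0,0,-0.12],
    [0.4,0,0,-0.05,0,0,-0.24],
    [0.4,0,0,-0.08,0,0,-0.36],
    [0.4,0,0,-0.1,0,0,-0.48],
    [0.4,0,0,-0.12,0,0,-0.6]
  ]
}}

```text
time: 5.57
tool_pos: [0.4929, -0.1027, 0.0589]
tool_rot: [3.141, -0.0, 2.293]
contact_force: [-1.5, 4.1, 5.9]
opening: 0.0455
grip_force: 15.0
```

```bash
python3 st.py
```

```text
5.5667 -1.081 2.293 [ 0.4929 -0.1027  0.0589] tq [0.595 0.295 0.116] j6 -1.815 [-1.5  4.1  5.9] 0.0455 15.0
```

Emit:
{"fn": "step_arm", "kwargs": {
  "commands": [
    [0.4,0,0,-0.03,0,0,-0.12],
    [0.4,0,0,-0.05,0,0,-0.24],
    [0.4,0,0,-0.08,0,0,-0.36],
    [0.4,0,0,-0.1,0,0,-0.48],
    [0.4,0,0,-0.12,0,0,-0.6]
  ]
}}

```text
time: 5.98
tool_pos: [0.4931, -0.1026, 0.0577]
tool_rot: [3.141, -0.001, 1.693]
contact_force: [-0.8, 4.2, 6.2]
opening: 0.0454
grip_force: 15.0
```

```bash
python3 st.py
```

```text
5.9833 -0.481 1.693 [ 0.4931 -0.1026  0.0577] tq [0.654 0.352 0.084] j6 -1.815 [-0.8  4.2  6.2] 0.0454 15.0
```

Emit:
{"fn": "step_arm", "kwargs": {
  "commands": [
    [0.4,0,0,-0.02,0,0,-0.1],
    [0.4,0,0,-0.04,0,0,-0.2]
  ]
}}

```text
time: 6.15
tool_pos: [0.4931, -0.1026, 0.0573]
tool_rot: [3.141, -0.001, 1.494]
contact_force: [-0.8, 5.2, 5.5]
opening: 0.0458
grip_force: 15.0
```

```bash
python3 st.py
```

```text
6.15 -0.282 1.494 [ 0.4931 -0.1026  0.0573] tq [0.668 0.305 0.101] j6 -1.455 [-0.8  5.2  5.5] 0.0458 15.0
```

Emit:
{"fn": "step_arm", "kwargs": {
  "commands": [
    [0.4,0,0,-0.02,0,0,-0.1],
    [0.4,0,0,-0.04,0,0,-0.2]
  ]
}}

```text
time: 6.32
tool_pos: [0.4932, -0.1026, 0.0569]
tool_rot: [3.141, -0.001, 1.294]
contact_force: [-1.4, 4.0, 6.5]
opening: 0.0455
grip_force: 15.0
```

```bash
python3 st.py
```

```text
6.3167 -0.082 1.294 [ 0.4932 -0.1026  0.0569] tq [0.771 0.248 0.134] j6 -1.498 [-1.4  4.   6.5] 0.0455 15.0
```

Emit:
{"fn": "step_arm", "kwargs": {
  "commands": [
    [0.4,0,0,-0.02,0,0,-0.09],
    [0.4,0,0,-0.04,0,0,-0.18]
  ]
}}

```text
time: 6.48
tool_pos: [0.4933, -0.1026, 0.0565]
tool_rot: [3.141, -0.001, 1.114]
contact_force: [-0.8, 3.9, 6.0]
opening: 0.0457
grip_force: 15.0
```

```bash
python3 st.py
```

```text
6.4833 0.098 1.114 [ 0.4933 -0.1026  0.0565] tq [0.756 0.262 0.116] j6 -1.319 [-0.8  3.9  6. ] 0.0457 15.0
```

Emit:
{"fn": "step_arm", "kwargs": {
  "commands": [
    [0.4,0,0,-0.02,0,0,-0.1],
    [0.4,0,0,-0.04,0,0,-0.2]
  ]
}}

```text
time: 6.65
tool_pos: [0.4933, -0.1026, 0.0562]
tool_rot: [3.141, -0.001, 0.914]
contact_force: [-0.8, 4.4, 5.3]
opening: 0.0455
grip_force: 15.0
```

```bash
python3 st.py
```

```text
6.65 0.298 0.914 [ 0.4933 -0.1026  0.0562] tq [0.784 0.21  0.122] j6 -1.52 [-0.8  4.4  5.3] 0.0455 15.0
```

Emit:
{"fn": "step_arm", "kwargs": {
  "commands": [
    [0.4,0,0,-0.02,0,0,-0.1],
    [0.4,0,0,-0.04,0,0,-0.2]
  ]
}}

```text
time: 6.82
tool_pos: [0.4934, -0.1026, 0.0558]
tool_rot: [3.141, -0.001, 0.714]
contact_force: [-0.4, 4.3, 5.1]
opening: 0.0458
grip_force: 15.0
```

```bash
python3 st.py
```

```text
6.8167 0.498 0.714 [ 0.4934 -0.1026  0.0558] tq [0.754 0.236 0.105] j6 -1.499 [-0.4  4.3  5.1] 0.0458 15.0
```

Emit:
{"fn": "step_arm", "kwargs": {
  "commands": [
    [0.4,0,0,-0.02,0,0,-0.1],
    [0.4,0,0,-0.04,0,0,-0.2]
  ]
}}

```text
time: 6.98
tool_pos: [0.4934, -0.1027, 0.0554]
tool_rot: [3.141, -0.002, 0.514]
contact_force: [-0.2, 4.2, 5.6]
opening: 0.046
grip_force: 15.0
```

```bash
python3 st.py
```

```text
6.9833 0.698 0.514 [ 0.4934 -0.1027  0.0554] tq [0.741 0.249 0.091] j6 -1.499 [-0.2  4.2  5.6] 0.046 15.0
```

Emit:
{"fn": "step_arm", "kwargs": {
  "commands": [
    [0.4,0,0,-0.02,0,0,-0.1],
    [0.4,0,0,-0.04,0,0,-0.2]
  ]
}}

```text
time: 7.15
tool_pos: [0.4935, -0.1027, 0.055]
tool_rot: [3.141, -0.002, 0.314]
contact_force: [0.3, 4.7, 6.3]
opening: 0.0459
grip_force: 15.0
```

```bash
python3 st.py
```

```text
7.15 0.898 0.314 [ 0.4935 -0.1027  0.055 ] tq [0.701 0.28  0.229] j6 -1.32 [0.3 4.7 6.3] 0.0459 15.0
```

The torque is rising (0.23). One small step more should confirm it.

Emit:
{"fn": "step_arm", "kwargs": {
  "commands": [
    [0.4,0,0,0,0,0,-0.05],
    [0.4,0,0,0,0,0,-0.08],
    [0.4,0,0,0,0,0,-0.08]
  ]
}}

```text
time: 7.4
tool_pos: [0.4935, -0.1027, 0.0551]
tool_rot: [3.141, -0.002, 0.238]
contact_force: [-0.0, 3.4, 6.6]
opening: 0.0454
grip_force: 15.0
```

```bash
python3 st.py
```

```text
7.4 0.974 0.238 [ 0.4935 -0.1027  0.0551] tq [0.792 0.187 0.403] j6 0.848 [-0.   3.4  6.6] 0.0454 15.0
```

The torque is now 0.40 N m and climbing at 2 N m/rad, so the cap is tight after about 4 rad. I'll unwind the seat, release and rise, and check the predicted handle position.

Emit:
{"fn": "step_arm", "kwargs": {
  "commands": [
    [0.4,0,0,0,0,0,0.06],
    [0.4,0,0,0,0,0,0.12],
    [0.4,0,0,0,0,0,0.17],
    [0.4,0,0,0,0,0,0.17]
  ]
}}

```text
time: 7.73
tool_pos: [0.4935, -0.1027, 0.0551]
tool_rot: [3.141, -0.002, 0.412]
contact_force: [-0.6, 4.1, 6.3]
opening: 0.0459
grip_force: 15.0
```

```bash
python3 st.py; python3 - <<'E'
from h import *
for o in([.5555,-.03],[.552,-.0318]):
    yaw=-.222; ex=np.array([np.cos(yaw),np.sin(yaw)]); h=np.array(o)+.09*ex; r=.2082
    for th in(1.45,):
        f=th+.1446
        for rr,dz in((r,0),):
            g=[*(h-r*np.cos(f)*ex),.032+r*np.sin(f)]; tip=np.array(g)+.016*np.r_[-np.cos(th)*ex,np.sin(th)]
            print(np.round(g,4),proj("top",[g,tip]).round(1),proj("scene",[g,tip]).round(1))
for n,roi in(("top",(255,105,300,135)),("scene",(176,138,196,165))):
    im=cv2.imread(f"pics/{n}0.png"); print(n,[(c.round(1),s) for c,s in dark(im,roi,60,20)])
E
```

```text
7.7333 0.8 0.412 [ 0.4935 -0.1027  0.0551] tq [0.82  0.305 0.033] j6 -0.609 [-0.6  4.1  6.3] 0.0459 15.0
[ 0.6481 -0.0509  0.2401] [[275.2 118.4]
 [275.4 117.1]] [[185.2 146.2]
 [185.  142.6]]
[ 0.6446 -0.0527  0.2401] [[275.9 119.8]
 [276.1 118.6]] [[186.5 145.5]
 [186.4 141.9]]
top [(array([274.9, 120.6]), array([  8,   8,  25,  16, 245], dtype=int32))]
scene [(array([185.6, 151.4]), array([  3,   2,  14,  22, 196], dtype=int32))]
```

Emit:
{"fn": "step_arm", "kwargs": {
  "commands": [
    [0.6,0,0,0,0,0,0],
    [0.6,0,0,0,0,0,0],
    [0.6,0,0,0,0,0,0],
    [0.6,0,0,1,0,0,0],
    [0.6,0,0,3,0,0,0]
  ]
}}

```text
time: 8.15
tool_pos: [0.4914, -0.1029, 0.0831]
tool_rot: [-3.138, 0.003, 0.409]
contact_force: [0.4, 1.1, -0.3]
opening: 0.0549
grip_force: 0.0
```

Emit:
{"fn": "step_arm", "kwargs": {
  "commands": [
    [0.6,0,0,4,0,0,0],
    [0.6,0,0,8,0,0,-0.12],
    [0.6,0,0,12,0,0,-0.24],
    [0.6,0,0,16,0,0,-0.36],
    [0.6,0,1,20,0,0,-0.48]
  ]
}}

```text
time: 8.57
tool_pos: [0.4923, -0.0942, 0.287]
tool_rot: [3.14, -0.001, -0.079]
contact_force: [1.5, -0.1, -0.3]
opening: 0.0553
grip_force: 0.0
```

Emit:
{"fn": "step_arm", "kwargs": {
  "commands": [
    [0.6,2,2,3,0,0,-0.1],
    [0.6,4,4,3,0,0,-0.15],
    [0.6,6,4,3,0,0,-0.15],
    [0.6,6,4,3,0,0,-0.15]
  ]
}}

```text
time: 8.9
tool_pos: [0.5551, -0.0524, 0.3149]
tool_rot: [-3.141, -0.002, -0.22]
contact_force: [-0.7, -0.2, -0.5]
opening: 0.0551
grip_force: 0.0
```

```bash
python3 st.py; python3 - <<'E'
from h import *
import pickle
m=camera_model("wrist");im=read_camera("wrist")
cv2.imwrite("pics/w6.png",cv2.convertScaleAbs(im[:,:,::-1],alpha=1.4,beta=5));pickle.dump(m,open("w6.pkl","wb"))
yaw=-.222; ex=np.array([np.cos(yaw),np.sin(yaw)])
g=np.array([.6481,-.0509,.2401]);tip=g+.016*np.r_[-np.cos(1.45)*ex,np.sin(1.45)]
print(proj("wrist",[g,tip,g-26/16*(tip-g)],m).round(1))
C1,d1=ray("top",[275.3,121.3]);C2,d2=ray("scene",[185.6,151.4]);A=np.c_[d1[0],-d2[0]];t=np.linalg.lstsq(A,C2-C1,rcond=None)[0];print(C1+t[0]*d1[0],C2+t[1]*d2[0])
E
```

```text
8.9 1.559 -0.22 [ 0.5551 -0.0524  0.3149] tq [ 0.067  0.191 -0.012] j6 0.315 [-0.7 -0.2 -0.5] 0.0551 0.0
[[229.2  86.4]
 [227.3  87.8]
 [231.9  84.6]]
[ 0.64884344 -0.05251637  0.21353325] [ 0.65078054 -0.05310303  0.21414531]
```

View pics/w6.png

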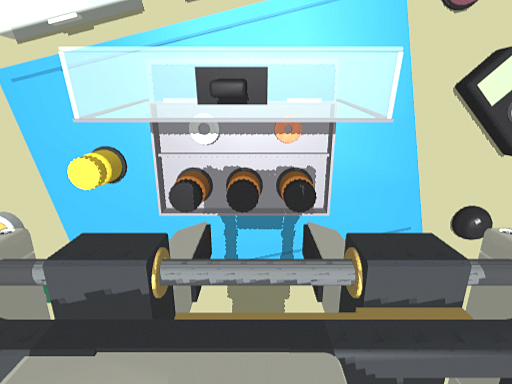

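The picture shows the handle tip at about (230,88), matching the prediction of (227,88), so the tray and hinge geometry hold. I'll move over the handle and descend.

Emit:
{"fn": "step_arm", "kwargs": {
  "commands": [
    [0.6,4,0,0,0,0,0],
    [0.6,8,0,0,0,0,0],
    [0.6,9.3,0.1,0,0,0,0],
    [0.6,9.3,0.1,0,0,0,0],
    [0.6,9.3,0.1,-2,0,0,0]
  ]
}}

```text
time: 9.37
tool_pos: [0.6466, -0.053, 0.2972]
tool_rot: [3.141, -0.005, -0.221]
contact_force: [-0.4, -0.5, 1.2]
opening: 0.0551
grip_force: 0.0
```

Emit:
{"fn": "step_arm", "kwargs": {
  "commands": [
    [0.6,0,0,-2,0,0,0],
    [0.6,0,0,-4,0,0,0],
    [0.6,0,0,-6,0,0,0],
    [0.6,0,0,-7.1,0,0,0],
    [0.6,0,0,-7.1,0,0,0]
  ]
}}

```text
time: 9.78
tool_pos: [0.6429, -0.0525, 0.2208]
tool_rot: [3.141, 0.006, -0.222]
contact_force: [-0.2, -0.5, -0.4]
opening: 0.0551
grip_force: 0.0
```

```bash
python3 st.py
```

```text
9.7833 1.593 -0.222 [ 0.6429 -0.0525  0.2208] tq [0.031 0.202 0.034] j6 0.001 [-0.2 -0.5 -0.4] 0.0551 0.0
```

Emit:
{"fn": "step_arm", "kwargs": {
  "commands": [
    [0.6,0.2,0.1,0.3,0,0,0],
    [0.6,0.2,0.1,0.3,0,0,0],
    [0.6,0.2,0.1,0.3,0,0,0]
  ]
}}

```text
time: 10.03
tool_pos: [0.6483, -0.0515, 0.2283]
tool_rot: [3.142, -0.003, -0.221]
contact_force: [0.2, 0.6, 1.2]
opening: 0.0553
grip_force: 0.0
```

```bash
python3 st.py; python3 - <<'E'
from h import *
T=read_camera("scene")[:,:,::-1]; W=read_camera("wrist")[:,:,::-1]
cv2.imwrite("pics/s7.png",np.hstack([cv2.resize(T[80:240,120:300],(400,356)),cv2.resize(W,(400,356))]))
E
```

```text
10.0333 1.595 -0.221 [ 0.6483 -0.0515  0.2283] tq [-0.069  0.156  0.013] j6 0.005 [0.2 0.6 1.2] 0.0553 0.0
```

View pics/s7.png

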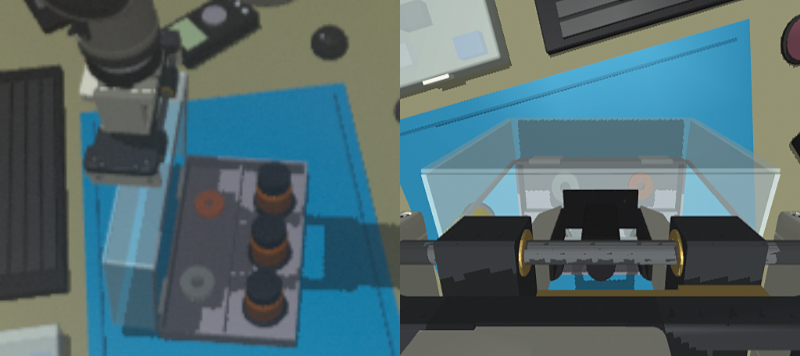

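The fingers straddle the handle. In the wrist half it shows at about (600,210) between the pads, and the cover is still upright. I'll lower a little, pinch, and compute the arc.

Emit:
{"fn": "step_arm", "kwargs": {
  "commands": [
    [0.4,0,0,-0.4,0,0,0],
    [0.3,0,0,-0.4,0,0,0],
    [0.2,0,0,-0.4,0,0,0],
    [0.2,0,0,-0.4,0,0,0],
    [0.2,0,0,-0.4,0,0,0]
  ],
  "grip_force": 12
}}

```text
time: 10.55
tool_pos: [0.6479, -0.0512, 0.2221]
tool_rot: [3.141, 0.0, -0.221]
contact_force: [-0.2, 0.6, 0.3]
opening: 0.0264
grip_force: 0.0
```

```bash
python3 st.py; python3 - <<'E'
import numpy as np
r=.2110;off=.1426;f0=1.45+off
for th in [1.4,1.3,1.2,1.1,1.0,.9,.8,.7,.6,.5,.4,.35,.3,.25,.2,.15,.1,.06,.03,0]:
    f=th+off;d=-r*(np.cos(f)-np.cos(f0))*100;print(th,(d*.9755).round(2),(-d*.220).round(2),(r*100*(np.sin(f)-np.sin(f0))).round(2))
E
```

```text
10.55 1.595 -0.221 [ 0.6479 -0.0512  0.2221] tq [ 0.025  0.198 -0.02 ] j6 -0.0 [-0.2  0.6  0.3] 0.0264 0.0
1.4 -1.03 0.23 -0.0
1.3 -3.08 0.69 -0.17
1.2 -5.11 1.15 -0.54
1.1 -7.08 1.6 -1.12
1.0 -9.0 2.03 -1.9
0.9 -10.82 2.44 -2.87
0.8 -12.55 2.83 -4.02
0.7 -14.15 3.19 -5.35
0.6 -15.61 3.52 -6.83
0.5 -16.93 3.82 -8.45
0.4 -18.08 4.08 -10.2
0.35 -18.58 4.19 -11.12
0.3 -19.05 4.3 -12.06
0.25 -19.47 4.39 -13.02
0.2 -19.84 4.47 -14.01
0.15 -20.16 4.55 -15.01
0.1 -20.43 4.61 -16.03
0.06 -20.61 4.65 -16.85
0.03 -20.73 4.67 -17.47
0 -20.82 4.7 -18.1
```

Emit:
{"fn": "step_arm", "kwargs": {
  "commands": [
    [0.2,0,0,0,0,0,0],
    [0.2,0,0,0,0,0,0],
    [0.2,0,0,0,0,0,0]
  ]
}}

```text
time: 10.8
tool_pos: [0.6479, -0.0512, 0.2221]
tool_rot: [3.142, 0.0, -0.221]
contact_force: [0.2, 0.6, -0.0]
opening: 0.0258
grip_force: 12.0
```

Emit:
{"fn": "step_arm", "kwargs": {
  "commands": [
    [0.2,-1.03,0.23,0,0,0,0],
    [0.2,-2.05,0.46,-0.08,0,0,0],
    [0.2,-3.08,0.69,-0.17,0,0,0],
    [0.2,-4.1,0.92,-0.35,0,0,0],
    [0.2,-5.11,1.15,-0.54,0,0,0]
  ]
}}

```text
time: 11.22
tool_pos: [0.5968, -0.0398, 0.217]
tool_rot: [3.141, -0.002, -0.221]
contact_force: [2.3, -0.7, -2.7]
opening: 0.0259
grip_force: 12.0
```

```bash
python3 st.py
```

```text
11.2167 1.597 -0.221 [ 0.5968 -0.0398  0.217 ] tq [-0.149 -0.258  0.058] j6 0.019 [ 2.3 -0.7 -2.7] 0.0259 12.0
```

Emit:
{"fn": "step_arm", "kwargs": {
  "commands": [
    [0.2,-1.0,0.22,-0.28,0,0,0],
    [0.2,-1.97,0.45,-0.58,0,0,0],
    [0.2,-2.95,0.66,-0.96,0,0,0],
    [0.2,-3.89,0.88,-1.36,0,0,0],
    [0.2,-4.8,1.09,-1.84,0,0,0]
  ]
}}

```text
time: 11.63
tool_pos: [0.5486, -0.0291, 0.1989]
tool_rot: [3.141, -0.002, -0.221]
contact_force: [0.8, -1.5, 1.7]
opening: 0.0253
grip_force: 12.0
```

```bash
python3 st.py
```

```text
11.6333 1.6 -0.221 [ 0.5486 -0.0291  0.1989] tq [-0.188  0.086  0.029] j6 0.03 [ 0.8 -1.5  1.7] 0.0253 12.0
```

Emit:
{"fn": "step_arm", "kwargs": {
  "commands": [
    [0.2,-0.91,0.2,-0.49,0,0,0],
    [0.2,-1.79,0.4,-1.05,0,0,0],
    [0.2,-2.64,0.59,-1.64,0,0,0],
    [0.2,-3.45,0.77,-2.29,0,0,0],
    [0.2,-4.24,0.95,-2.97,0,0,0]
  ]
}}

```text
time: 12.05
tool_pos: [0.5061, -0.0196, 0.1688]
tool_rot: [3.141, -0.001, -0.221]
contact_force: [0.5, -2.2, 0.0]
opening: 0.026
grip_force: 12.0
```

Emit:
{"fn": "step_arm", "kwargs": {
  "commands": [
    [0.2,-0.74,0.17,-0.73,0,0,0],
    [0.2,-1.46,0.33,-1.48,0,0,0],
    [0.2,-2.13,0.48,-2.28,0,0,0],
    [0.2,-2.78,0.63,-3.1,0,0,0]
  ]
}}

```text
time: 12.38
tool_pos: [0.4782, -0.0134, 0.1376]
tool_rot: [3.141, -0.001, -0.221]
contact_force: [0.9, -1.9, -1.0]
opening: 0.0261
grip_force: 12.0
```

```bash
python3 st.py
```

```text
12.3833 1.605 -0.221 [ 0.4782 -0.0134  0.1376] tq [-0.43  -0.058 -0.007] j6 0.019 [ 0.9 -1.9 -1. ] 0.0261 12.0
```

Emit:
{"fn": "step_arm", "kwargs": {
  "commands": [
    [0.2,-0.48,0.11,-0.69,0,0,0],
    [0.2,-0.94,0.21,-1.39,0,0,0],
    [0.2,-1.35,0.3,-2.12,0,0,0],
    [0.2,-1.75,0.39,-2.85,0,0,0],
    [0.2,-2.12,0.48,-3.61,0,0,0]
  ]
}}

```text
time: 12.8
tool_pos: [0.4569, -0.0086, 0.1009]
tool_rot: [3.141, 0.0, -0.221]
contact_force: [-2.0, -5.2, -1.3]
opening: 0.0258
grip_force: 12.0
```

Emit:
{"fn": "step_arm", "kwargs": {
  "commands": [
    [0.2,-0.34,0.07,-0.77,0,0,0],
    [0.2,-0.65,0.14,-1.55,0,0,0],
    [0.2,-0.93,0.2,-2.35,0,0,0],
    [0.2,-1.17,0.26,-3.15,0,0,0],
    [0.2,-1.38,0.31,-3.97,0,0,0]
  ]
}}

```text
time: 13.22
tool_pos: [0.4433, -0.0055, 0.0611]
tool_rot: [3.141, 0.0, -0.221]
contact_force: [-1.2, -5.8, -0.8]
opening: 0.0256
grip_force: 12.0
```

```bash
python3 st.py
```

```text
13.2167 1.608 -0.221 [ 0.4433 -0.0055  0.0611] tq [-0.962  0.329  0.025] j6 0.014 [-1.2 -5.8 -0.8] 0.0256 12.0
```

Emit:
{"fn": "step_arm", "kwargs": {
  "commands": [
    [0.2,-0.1,0,-0.5,0,0,0],
    [0.2,-0.18,0,-0.95,0,0,0],
    [0.2,-0.27,0,-1.4,0,0,0],
    [0.2,-0.32,0,-1.7,0,0,0],
    [0.2,-0.35,0,-1.9,0,0,0]
  ]
}}

```text
time: 13.63
tool_pos: [0.4397, -0.0048, 0.0424]
tool_rot: [-3.141, 0.001, -0.221]
contact_force: [-2.5, 0.4, -1.2]
opening: 0.0258
grip_force: 12.0
```

```bash
python3 st.py
```

```text
13.6333 1.606 -0.221 [ 0.4397 -0.0048  0.0424] tq [0.031 0.417 0.094] j6 0.023 [-2.5  0.4 -1.2] 0.0258 12.0
```

Emit:
{"fn": "step_arm", "kwargs": {
  "commands": [
    [0.2,-0.03,0,-0.1,0,0,0],
    [0.2,-0.05,0,-0.2,0,0,0],
    [0.2,-0.05,0,-0.2,0,0,0]
  ]
}}

```text
time: 13.88
tool_pos: [0.4398, -0.0048, 0.0417]
tool_rot: [-3.141, -0.001, -0.221]
contact_force: [-3.2, 1.3, 9.2]
opening: 0.0257
grip_force: 12.0
```

```bash
python3 st.py
```

```text
13.8833 1.606 -0.221 [ 0.4398 -0.0048  0.0417] tq [0.244 0.831 0.053] j6 0.034 [-3.2  1.3  9.2] 0.0257 12.0
```

Contact force rose to 9 N at the expected height, so the cover is on its stop. I'll release and retreat.

Emit:
{"fn": "step_arm", "kwargs": {
  "commands": [
    [0.25,0,0,0,0,0,0],
    [0.4,0,0,0,0,0,0],
    [0.5,0,0,0,0,0,0],
    [0.5,0,0,0,0,0,0],
    [0.5,0,0,0,0,0,0]
  ]
}}

```text
time: 14.3
tool_pos: [0.4399, -0.0051, 0.0409]
tool_rot: [-3.142, -0.001, -0.221]
contact_force: [0.1, 0.4, -0.1]
opening: 0.0448
grip_force: 0.0
```

```bash
python3 st.py
```

```text
14.3 1.606 -0.221 [ 0.4399 -0.0051  0.0409] tq [0.009 0.216 0.027] j6 0.0 [ 0.1  0.4 -0.1] 0.0448 0.0
```

Emit:
{"fn": "step_arm", "kwargs": {
  "commands": [
    [0.5,0,0,1,0,0,0],
    [0.5,0,0,3,0,0,0],
    [0.5,-0.5,0,6,0,0,0],
    [0.5,-1,0,10,0,0,0],
    [0.5,-2,0,14,0,0,0]
  ]
}}

```text
time: 14.72
tool_pos: [0.4193, -0.0051, 0.1819]
tool_rot: [-3.142, 0.001, -0.221]
contact_force: [0.6, -0.6, -0.8]
opening: 0.0459
grip_force: 0.0
```

Emit:
{"fn": "step_arm", "kwargs": {
  "commands": [
    [0.5,-1,4,2,0,0,0],
    [0.5,-2,8,4,0,0,0],
    [0.5,-4,12,4,0,0,0],
    [0.5,-5,16,4,0,0,0],
    [0.5,-6,20,4,0,0,0]
  ]
}}

```text
time: 15.13
tool_pos: [0.3611, 0.1872, 0.2216]
tool_rot: [-3.141, -0.002, -0.222]
contact_force: [1.4, 0.1, 0.3]
opening: 0.0458
grip_force: 0.0
```

```bash
python3 st.py; python3 - <<'E'
from h import *
im=read_camera("top")[:,:,::-1]; cv2.imwrite("pics/t9.png",im)
# handle expected when closed vs. slightly open
yaw=-.222; ex=np.array([np.cos(yaw),np.sin(yaw)]); h=np.array([.6433,-.0498])
for th in(0,.05,.1):
    f=th+.1446; g=[*(h-.2082*np.cos(f)*ex),.032+.2082*np.sin(f)]; print(th,proj("top",g).round(1),proj("scene",g).round(1))
print([(c.round(1),s) for c,s in dark(im,(240,195,270,235),60,20)])
sc=read_camera("scene")[:,:,::-1]; cv2.imwrite("pics/s9.png",sc); g=proj("scene",[.442,-.004,.062])[0].astype(int); print(g,[(c.round(1),s) for c,s in dark(sc,(g[0]-14,g[1]-14,g[0]+14,g[1]+14),60,20)])
E
```

```text
15.1333 2.082 -0.222 [0.3611 0.1872 0.2216] tq [-0.016  0.127 -0.022] j6 -1.697 [1.4 0.1 0.3] 0.0458 0.0
0 [[253.9 209. ]] [[263.7 185.5]]
0.05 [[254.1 208.1]] [[263.3 183.8]]
0.1 [[254.3 206.9]] [[262.7 182. ]]
[(array([255.2, 205.7]), array([  6,   2,  24,  19, 165], dtype=int32))]
[263 185] []
```

Emit:
{"fn": "step_arm", "kwargs": {
  "commands": [
    [0.5,0,0,0,0,0,0],
    [0.5,0,0,0,0,0,0],
    [0.5,0,0,0,0,0,0]
  ]
}}

```text
time: 15.48
tool_pos: [0.3624, 0.1846, 0.2207]
tool_rot: [3.141, 0.0, -0.223]
contact_force: [-0.4, -0.1, 0.2]
opening: 0.0462
grip_force: 0.0
```

```bash
python3 -c "
from cell import *
print(observe()['qvel'].round(3)); print(hand_in())"
```

```text
[-0.015 -0.001  0.     0.002  0.002  0.002]
the job is handed in; nothing more can be done
None
```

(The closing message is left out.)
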